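Turn the sorting carousel and feed a row of stone blanks down the chute

ROBOT

A 7-joint arm with a two-finger parallel gripper is mounted at the origin on the work surface. World frame = base frame: x ahead of the robot, y to its left, z up, the work surface at z = 0. Lengths are in m, angles in degrees, forces in N, time in s.
With the tool pointing down it reaches from about 0.35 to 0.775 m from the base axis. Payload 3.1 kg.
Tool frame: the origin (TCP) lies on the centre line of the jaws, within the pads' length; the fingertips stand 17 mm ahead of it and the grasp point (between the pads) lies 2 mm behind it (robot.tip_reach is the distance from the TCP to the fingertips, in m); z points along the fingers, y is the direction in which the jaws open and shut (so a half turn about z gives the same grasp; the last joint's range is limited). The gripper opens to 85 mm and grips with 20 to 120 N. Pads are 22 mm wide; open, the fingers measure 114 mm over their backs; the gripper's body (76 mm by 85 mm) begins 54 mm behind the grasp point. The pads swing forward as they close: fully open they stand 13 mm farther back than shut.
Start: joints at [-2.389, 17.813, 0.802, 86.603, -0.252, 75.585, -1.558], TCP at [0.55, 0, 0.248] pointing down, gripper open.
Joint ranges: [-154.91, 154.91], [-16.99, 109.72], [-72.82, 74.43], [7.12, 147.25], [-82.49, 262.49], [11.32, 116.49], [-174.64, 174.64]. Speed limits (degrees/s): [159.86, 159.86, 180, 180, 180, 180, 180].

INTERFACE

Orientations are given as [roll, pitch, yaw] about the fixed x, y, z axes, in that order (R = Rz(yaw) Ry(pitch) Rx(roll)).
In Python, from station import robot, fingers, vision, workorder, recognise gives the robot as it stands. Calls block until the motion is done:
- robot.move_to(position, orientation): joint-space move of the TCP to a pose.
- robot.line_to(position, orientation=None, velocity=0.15, f_stop=None): straight line of the TCP; orientation=None keeps the orientation; velocity is the mean speed in m/s. With f_stop (N) it stops when the force on the tool has changed by that much, and returns True; else False.
- robot.move_j(angles): joint-space move.
- fingers.gripper_to(opening, force=None): opening from 0.0 (shut) to 1.0 (fully open); force is the grip in N (None keeps the last); returns when the fingers have stopped.
- robot.pause(seconds).
- robot.inverse_kinematics(position, orientation): joint angles nearest the present ones, or None.
- vision.grab_frame(name): name is "scene" or "side" or "wrist"; returns the picture (384x512x3 uint8, red, green, blue); there is no depth.
- vision.calibration(name): a dict with "mtx" (3x3 intrinsics, pixels), "k1" (the pictures are not rectified: a ray, as slopes to the right and down, at radius r is drawn at 1 + k1 r^2 times it, then the intrinsics apply), "extrinsics" (4x4, takes a point from world to camera coordinates); the wrist camera has in their place "T_tool_cam" (4x4, takes a point from camera to tool coordinates, whose origin is the TCP and whose axes are the flange's). Camera axes: x right, y up, looking along -z (the intrinsics and any distortion apply to the point x, -y, -z); pixel columns grow to the right and rows downward; lengths in m; the calibration is good to about 2 mm. A picture is of the moment at which its call begins: read the wrist's pose just before it. calibration takes no time and is no camera call.
A pose or a line that the arm cannot do raises robot.PlanningError and nothing moves.
- workorder.close_job(): hands the job in, once; it reports no verdict.
Trained networks look in the newest picture that a camera, given by its name, has taken for a name from the list of things; names that differ only in an ending like _2 or _b are one class to them, and where a whole thing is asked for, a point or a joint stands for the part that bears it (a point fixed in the world has none). Each returns a list of dicts, best first, with "p" (0 to 1); they miss things now and then, are a little off and sometimes report something else, mostly with a low value. They report only what shows in the picture. A call takes as long as a camera call. They do not tell look-alikes from the thing itself.
- recognise(label, camera): "rect" ([centre column, centre row, width, height] in pixels, round what is visible of it).
Readings, each from a call of its own:
- robot.current_time_s(): time.
- robot.current_joint_positions(): joint angles.
- robot.current_dq(): joint speeds.
- robot.current_joint_torque(): joint torques, N m.
- robot.current_tool_pos(): TCP position.
- robot.current_eef_rot(): TCP orientation.
- robot.current_contact_force(): force on the tool from outside, world axes, zero at the start.
- robot.current_torque(): the same for the moment, N m.
- robot.current_finger_gap(): opening from 0.0 (shut) to 1.0 (fully open).
Only numpy, scipy, OpenCV 4.12 (cv2) and the standard library are available. Lean on these libraries where they do the work, as an engineer would, in place of code of your own. Each camera call takes 0.05 s, during which the arm holds its last target.

TASK

Turn the round sorting carousel until its blue-floored compartment is centred under the end of the chute, and leave it there. Then push the three pale stone blanks along the raised deck together as one straight row, pressing only on the rearmost one and never lifting any of them, until all three have dropped down the chute into the blue compartment. Leave the other tools and things on the bench where they are.

Things in the scene. Friction and masses are not known exactly. Their poses are not given: they have to be found in the camera images.
- carousel: fixed steel foot of the carousel; origin on the table on the turntable's vertical axis. The round plywood turntable on it has outer radius 200 mm, floor 47 mm and top of rim and dividers 95 mm above the table. Two crossed dividers make four quarter compartments: one with blue floor and rim, the others bare plywood, each with a red or dark stone fast to its floor.
- turntable (a joint): angle of the turntable about the carousel's vertical axis, rad, growing anticlockwise seen from above. It turns freely either way (no stop within two turns), has about 0.12 N m of friction and stays where it is left.
- blue_centre (a point): point on the floor of the blue compartment, on its middle line, 120 mm from the carousel's axis; turns with the turntable.
- blue_corner (a point): inner corner of the blue compartment, on the carousel's axis at floor height, in the middle of the hub; its x and y axes run along the two dividers that bound the blue compartment, its z axis up; turns with the turntable.
- hub_handle (a point): middle of the orange handle bar on top of the 24 mm round hub post, on the carousel's axis, 175 mm above the table. The bar is 64 mm long, 18 mm thick, 32 mm high, lies level, square to the blue compartment's middle line, and turns with the turntable. Turn it by gripping this bar from above across its 18 mm, or by pushing on a divider.
- chute: fixed dark metal feed deck and chute on wooden legs; origin on the table on the carousel's axis; x axis level outward along the deck's middle, z up. Deck from x = 205 to 490 mm, top 195 mm above the table, 84 mm wide between kerbs 12 mm high, outer end open.
- chute_drop (a point): fixed point under the chute's end at compartment floor height, x = 120 mm in the chute's frame; the blue compartment is centred under the chute when point blue_centre comes here.
- deck_edge (a point): middle of the inner edge of the level deck (x = 205 mm in the chute's frame, 195 mm above the table). Here a steep slide begins, between two grey cheeks reaching 219 mm above the table (x = 163 to 211 mm), down to x = 165 mm, 135 mm above the table, over the carousel's rim. A blank tips over the edge once its middle has passed it.
- stone_front: pale stone blank, 64 mm long (its y axis, lying across the deck), 40 mm wide (x, along the deck) and 30 mm high, about 0.18 kg; the one nearest the carousel. Origin: centre of its underside.
- stone_middle: pale stone blank, 64 mm long (its y axis, lying across the deck), 40 mm wide (x, along the deck) and 30 mm high, about 0.18 kg; the one in the middle of the row. Origin: centre of its underside.
- stone_rear: pale stone blank, 64 mm long (its y axis, lying across the deck), 40 mm wide (x, along the deck) and 30 mm high, about 0.18 kg; the one farthest from the carousel, the only one to press on, against its outer long face. Origin: centre of its underside.
- stone_front_mid (a point): centre of the front stone blank's volume, 15 mm above its underside.
- stone_middle_mid (a point): centre of the middle stone blank's volume, 15 mm above its underside.
- stone_rear_mid (a point): centre of the rear stone blank's volume, 15 mm above its underside.
- water_bottle: closed green bottle, 66 mm in diameter, 200 mm high, upright; origin at centre of its underside. To be left alone.
- rasp: slim scriber with a red handle, 200 mm long, lying along its x axis. To be left alone.
- dust_bowl: white bowl, 120 mm wide, 55 mm high; origin at centre of its underside. To be left alone.
- slate_offcut: grey slab 130 x 80 x 25 mm lying flat; origin at centre of its underside. To be left alone.
- mallet: wooden carver's mallet standing on its round head, 84 mm in diameter, 213 mm high; origin at centre of its underside. To be left alone.
- brush: hand brush 170 mm long lying beside the deck along its x axis. To be left alone.
Not all that is in view belongs to the job. Leave any brown look-alike of the stone_front alone.

How it is judged (in metres and radians):
On the way, in this order (a step that is already met when the one before it is completed fails the run):
1. the blue compartment is centred under the chute (within 30 mm) and at rest, with all three blanks still on the deck (horizontal distance between blue_centre and chute_drop below 0.03 m and velocity of joint turntable between -0.05 and 0.05 rad/s and height (world z) of each of stone_front, stone_middle, stone_rear above 0.185 m), for 0.3 s.
2. all three blanks are in the blue compartment (x of each of stone_front_mid, stone_middle_mid, stone_rear_mid in the frame of blue_corner above 0.008 m and y of each of stone_front_mid, stone_middle_mid, stone_rear_mid in the frame of blue_corner above 0.008 m and horizontal distance between each of stone_front_mid, stone_middle_mid, stone_rear_mid and blue_corner below 0.192 m and height (world z) of each of stone_front_mid, stone_middle_mid, stone_rear_mid below 0.12 m), for 0.2 s.
At the end, for the whole second after the job is handed in: All three pale blanks lie at rest inside the blue compartment (their middles between its dividers, within the rim and less than 120 mm above the table), and that compartment is still under the chute (its centre within 40 mm of the drop point) (all of step 2 and linear speed of each of stone_front, stone_middle, stone_rear below 0.02 m/s and horizontal distance between blue_centre and chute_drop below 0.04 m); the robot touches nothing.
It fails at once if a blank is lifted more than 30 mm off the deck (height (world z) of any of stone_front_mid, stone_middle_mid, stone_rear_mid above 0.24 m).
It fails at once if a blank is dropped beside the carousel (height (world z) of any of stone_front_mid, stone_middle_mid, stone_rear_mid below 0.045 m).
It fails at once if the row buckles: a blank turns more than 26 degrees out of line on the level deck ((x of stone_front_mid in the frame of chute above 0.23 m and angle between the x axis of stone_front and the x axis of chute, either way round above 0.45 rad) or (x of stone_middle_mid in the frame of chute above 0.23 m and angle between the x axis of stone_middle and the x axis of chute, either way round above 0.45 rad) or (x of stone_rear_mid in the frame of chute above 0.23 m and angle between the x axis of stone_rear and the x axis of chute, either way round above 0.45 rad)).
It fails at once if the robot presses on the front or middle blank (over 2 N) (contact force between any of the fingers, the arm and stone_front above 2 N or contact force between any of the fingers, the arm and stone_middle above 2 N).
It fails at once if a bystander (bottle, rasp, bowl, slab, mallet, brush) is moved more than 30 mm (distance of any of water_bottle, rasp, dust_bowl, slate_offcut, mallet, brush from where it was at the start of the episode above 0.03 m).
It also fails if it takes over 58 s, if anything falls off the work surface, if the arm or the gripper's body presses on something with over 40 N, if the wrist force passes 120 N, or if a joint passes its speed limit or range.

## Working session

There is one attempt and no reset: what is moved stays moved. The work goes in short steps, each a Python script; the robot and the scene stay as the last script left them, time stands still between calls to the robot, and variables do not carry over. Pictures are saved under pics/ and viewed, and the job is handed in when it is done.

```bash
ls; mkdir -p pics; cat > h.py <<'E'
import numpy as np, cv2
from station import robot, fingers, vision, workorder, recognise
def save(n,im): cv2.imwrite(f'pics/{n}.png',cv2.cvtColor(im,cv2.COLOR_RGB2BGR))
def cam(name):
    c=vision.calibration(name); return c
def ray(name,u,v,E=None):
    c=cam(name); K=np.array(c['mtx']); k1=c['k1']
    d=np.array([(u-K[0,2])/K[0,0],(v-K[1,2])/K[1,1]])
    s=d.copy()
    for _ in range(20): s=d/(1+k1*(s@s))
    E=np.array(c['extrinsics']) if E is None else E
    R=E[:3,:3];t=E[:3,3]
    return -R.T@t, R.T@np.array([s[0],-s[1],-1.])
def at_z(name,u,v,z,E=None):
    o,d=ray(name,u,v,E); return o+d*(z-o[2])/d[2]
def proj(name,P,E=None):
    c=cam(name); K=np.array(c['mtx']); k1=c['k1']
    E=np.array(c['extrinsics']) if E is None else E
    p=E[:3,:3]@np.array(P)+E[:3,3]
    s=np.array([p[0],-p[1]])/-p[2]; s=s*(1+k1*(s@s))
    return np.array([K[0,0]*s[0]+K[0,2],K[1,1]*s[1]+K[1,2]])
def rot(rpy):
    from scipy.spatial.transform import Rotation as Ro
    return Ro.from_euler('xyz',rpy,degrees=True).as_matrix()
def wristE():
    p=robot.current_tool_pos();r=robot.current_eef_rot()
    T=np.eye(4);T[:3,:3]=rot(r);T[:3,3]=p
    return np.linalg.inv(T@np.array(cam('wrist')['T_tool_cam']))
E
python3 - <<'E'
from h import *
for n in ['scene','side','wrist']:
    im=vision.grab_frame(n); save(n+'0',im)
    c=cam(n); print(n,{k:np.round(np.array(v),3).tolist() for k,v in c.items()})
print(robot.current_tool_pos(),robot.current_eef_rot(),robot.current_time_s(),robot.tip_reach)
for n in ['scene','side']:
    for l in ['carousel','hub_handle','chute','stone_front','mallet','water_bottle','brush','slate_offcut','dust_bowl','rasp']:
        r=recognise(l,n); print(n,l,[(np.round(x['rect']).tolist(),round(x['p'],2)) for x in r[:5]])
print(robot.current_time_s())
E
```

```text
pics
scene {'mtx': [[432.856, 0.0, 252.238], [0.0, 432.856, 191.132], [0.0, 0.0, 1.0]], 'k1': -0.135, 'extrinsics': [[-0.573, 0.82, 0.012, 0.351], [-0.601, -0.43, 0.674, 0.24], [0.558, 0.379, 0.738, -1.876], [0.0, 0.0, 0.0, 1.0]]}
side {'mtx': [[374.763, 0.0, 253.502], [0.0, 374.763, 194.934], [0.0, 0.0, 1.0]], 'k1': -0.025, 'extrinsics': [[-0.9, -0.435, -0.005, 0.486], [0.319, -0.669, 0.671, -0.307], [-0.295, 0.603, 0.741, -1.057], [0.0, 0.0, 0.0, 1.0]]}
wrist {'mtx': [[339.07, 0.0, 255.211], [0.0, 339.07, 191.085], [0.0, 0.0, 1.0]], 'k1': -0.001, 'T_tool_cam': [[-0.001, 0.957, 0.289, 0.074], [1.0, 0.001, -0.0, -0.0], [-0.001, 0.289, -0.957, -0.126], [0.0, 0.0, 0.0, 1.0]]}
[5.49476765e-01 3.19937563e-05 2.47451833e-01] [-1.79893654e+02  4.74887294e-03  9.00058225e+01] 0.15 0.017
scene carousel [([215.0, 181.0, 106.0, 92.0], 0.69)]
scene hub_handle [([218.0, 180.0, 104.0, 92.0], 0.67)]
scene chute [([294.0, 211.0, 104.0, 106.0], 0.61), ([215.0, 178.0, 103.0, 87.0], 0.42)]
scene stone_front [([275.0, 179.0, 24.0, 25.0], 0.57), ([288.0, 282.0, 14.0, 30.0], 0.48)]
scene mallet [([387.0,
[... 433 characters left out ...]
0.0, 103.0, 90.0], 0.48)]
scene rasp [([346.0, 292.0, 40.0, 41.0], 0.61)]
side carousel [([285.0, 182.0, 120.0, 95.0], 0.85)]
side hub_handle [([283.0, 183.0, 118.0, 93.0], 0.7)]
side chute [([232.0, 244.0, 94.0, 133.0], 0.77)]
side stone_front [([160.0, 265.0, 24.0, 14.0], 0.76), ([240.0, 212.0, 27.0, 23.0], 0.67), ([248.0, 197.0, 23.0, 20.0], 0.61), ([282.0, 289.0, 26.0, 21.0], 0.55), ([192.0, 214.0, 37.0, 28.0], 0.43)]
side mallet [([236.0, 359.0, 39.0, 48.0], 0.61)]
side water_bottle [([199.0, 361.0, 37.0, 43.0], 0.9)]
side brush []
side slate_offcut [([325.0, 142.0, 34.0, 24.0], 0.8)]
side dust_bowl [([192.0, 214.0, 38.0, 27.0], 0.75)]
side rasp [([156.0, 326.0, 52.0, 41.0], 0.92)]
1.15
```

```bash
python3 - <<'E'
import cv2
for n,(x0,x1,y0,y1) in dict(scene0=(140,420,110,320),side0=(130,370,90,384)).items():
    i=cv2.imread(f'pics/{n}.png')[y0:y1,x0:x1]; s=min(800/i.shape[1],600/i.shape[0]); print(n,s,x0,y0)
    cv2.imwrite(f'pics/{n}c.png',cv2.resize(i,None,fx=s,fy=s,interpolation=cv2.INTER_CUBIC))
E
```

```text
scene0 2.857142857142857 140 110
side0 2.0408163265306123 130 90
```

View pics/wrist0.png

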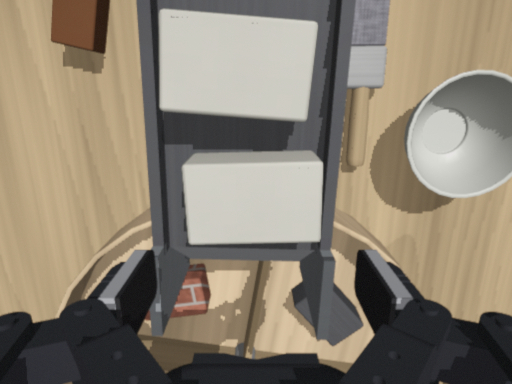

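View pics/scene0c.png

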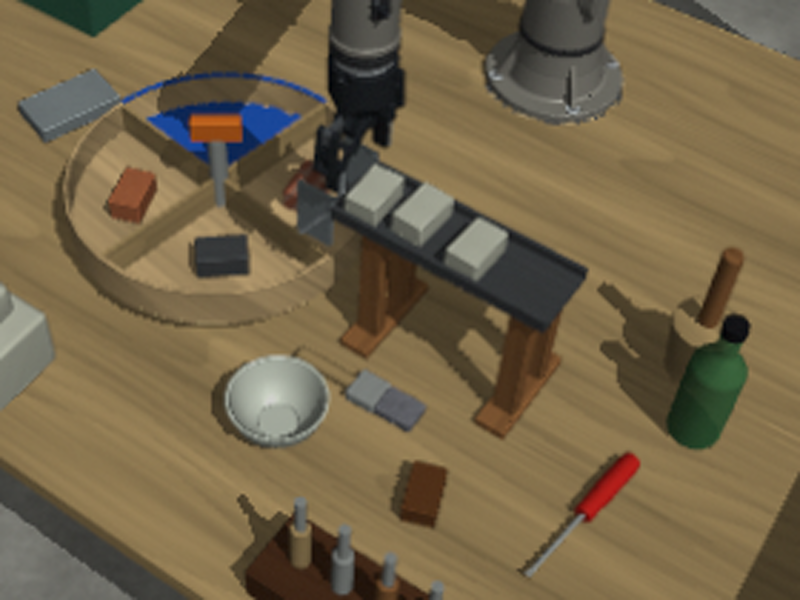

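View pics/side0c.png

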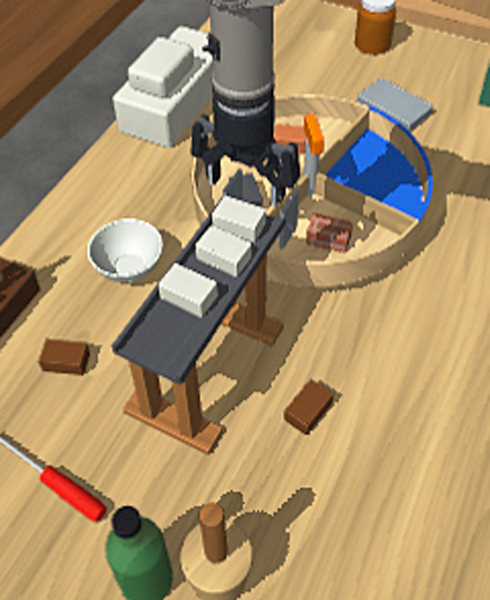

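```bash
python3 - <<'E'
from h import *
S=lambda x,y:(140+x/2.857,110+y/2.857); D=lambda x,y:(130+x/2.0408,90+y/2.0408)
print('hub',at_z('scene',*S(217,127),.175),at_z('side',*D(313,133),.175))
print('hub base scene',at_z('scene',*S(220,205),.047),'side',at_z('side',*D(312,190),.05))
print('outer', at_z('scene',*S(545,322),.207),at_z('scene',*S(585,270),.207),at_z('side',*D(115,346),.207),at_z('side',*D(181,377),.207))
E=wristE(); print(E.round(3).tolist())
print('edge wrist kerb inner',at_z('wrist',162,258,.195,E),at_z('wrist',328,258,.195,E))
print('far kerb',at_z('wrist',150,5,.207,E),at_z('wrist',341,5,.207,E))
for p in [(186,163),(320,160),(322,241),(189,244),(160,10),(316,24),(305,120),(162,108)]: print(p,at_z('wrist',*p,.225,E))
E
```

```text
hub [ 0.53319466 -0.21484387  0.175     ] [ 0.53675913 -0.22028338  0.175     ]
hub base scene [ 0.54366011 -0.20954217  0.047     ] side [ 0.53002938 -0.21726526  0.05      ]
outer [0.59509434 0.27130876 0.207     ] [0.50565651 0.27324877 0.207     ] [0.59129915 0.26821148 0.207     ] [0.4991335  0.27064083 0.207     ]
[[1.0, -0.001, 0.001, -0.55], [0.001, 0.957, -0.289, 0.037], [-0.0, 0.289, 0.957, -0.379], [0.0, 0.0, 0.0, 1.0]]
edge wrist kerb inner [ 0.49508548 -0.02097789  0.195     ] [ 0.59246172 -0.02111659  0.195     ]
far kerb [0.50340639 0.10947443 0.207     ] [0.58778614 0.1093982  0.207     ]
(186, 163) [0.51879015 0.04217292 0.225     ]
(320, 160) [0.57875524 0.04346758 0.225     ]
(322, 241) [0.58186054 0.00389127 0.225     ]
(189, 244) [0.51785005 0.00240051 0.225     ]
(160, 10) [0.51219152 0.10386815 0.225     ]
(316, 24) [0.57416933 0.09876822 0.225     ]
(305, 120) [0.57132396 0.06103991 0.225     ]
(162, 108) [0.50996245 0.06615111 0.225     ]
```

```bash
python3 - <<'E'
from h import *
S=lambda x,y:(140+x/2.857,110+y/2.857); D=lambda x,y:(130+x/2.0408,90+y/2.0408)
for p in [('scene',*S(124,112),.095),('scene',*S(313,112),.095),('scene',*S(108,265),.095),('side',*D(370,118),.095),('side',*D(420,213),.095)]:
    q=at_z(*p); print(p,q, np.degrees(np.arctan2(q[1]+.217,q[0]-.535)))
robot.move_to([0.535,-0.217,0.36],[180,0,135])
print(robot.current_time_s(),robot.current_tool_pos(),robot.current_eef_rot(),robot.current_joint_positions())
E=wristE(); np.save('E1.npy',E)
save('w1',vision.grab_frame('wrist'))
E
```

```text
('scene', 183.40217010850543, 149.2019600980049, 0.095) [ 0.51705324 -0.39284656  0.095     ] -95.82738623368539
('scene', 249.5554777738887, 149.2019600980049, 0.095) [ 0.36837023 -0.18458366  0.095     ] 168.99112111590588
('scene', 177.80189009450473, 202.7546377318866, 0.095) [ 0.73544729 -0.22768002  0.095     ] -3.0498884642553197
('side', 311.3014504116033, 147.82046256370052, 0.095) [ 0.49109028 -0.38574121  0.095     ] -104.58598514309884
('side', 335.8016464131713, 194.37083496667975, 0.095) [ 0.34132498 -0.20318218  0.095     ] 175.91912591244656
2.2333 [ 0.53527211 -0.21567443  0.35947445] [ 1.79959256e+02 -7.93022144e-02  1.35060388e+02] [19.53139311 19.65720947  1.13191859 68.69478511 -0.45075536 91.70695437
 65.64469682]
```

View pics/w1.png

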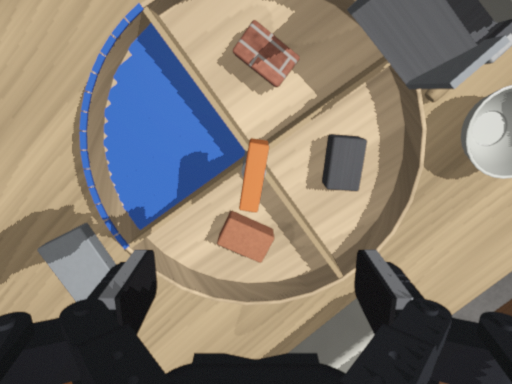

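```bash
python3 - <<'E'
from h import *
E=np.load('E1.npy')
a=lambda u,v,z:at_z('wrist',u,v,z,E)[:2]
H=np.array([a(*p,.191) for p in [(250,140),(269,140),(259,212),(240,210)]]);print('handle',H,H.mean(0))
m1=(H[0]+H[1])/2;m2=(H[2]+H[3])/2;d=m1-m2;print('bar az',np.degrees(np.arctan2(d[1],d[0])),np.linalg.norm(d))
A=a(148,12,.095);B=a(340,275,.095);C=a(131,243,.095);D=a(386,70,.095)
for p,q in((A,B),(C,D)):
    d=p-q;print(p,q,(p+q)/2,np.linalg.norm(d),np.degrees(np.arctan2(d[1],d[0])))
im=cv2.imread('pics/w1.png');cv2.imwrite('pics/w1c.png',cv2.resize(im[0:300,70:440],None,fx=2,fy=2,interpolation=cv2.INTER_CUBIC))
E
```

```text
handle [[ 0.50990486 -0.19634404]
 [ 0.52156025 -0.1846952 ]
 [ 0.56255171 -0.23765764]
 [ 0.54876616 -0.24865361]] [ 0.53569575 -0.21683762]
bar az 127.18167773491221 0.06606561222452563
[ 0.35045061 -0.1875912 ] [ 0.7248014  -0.24883572] [ 0.53762601 -0.21821346] 0.37932757190998057 170.70861234680837
[ 0.50390603 -0.40506591] [ 0.56972184 -0.04858993] [ 0.53681394 -0.22682792] 0.3625008243015479 -100.46066487882996
```

View pics/w1c.png

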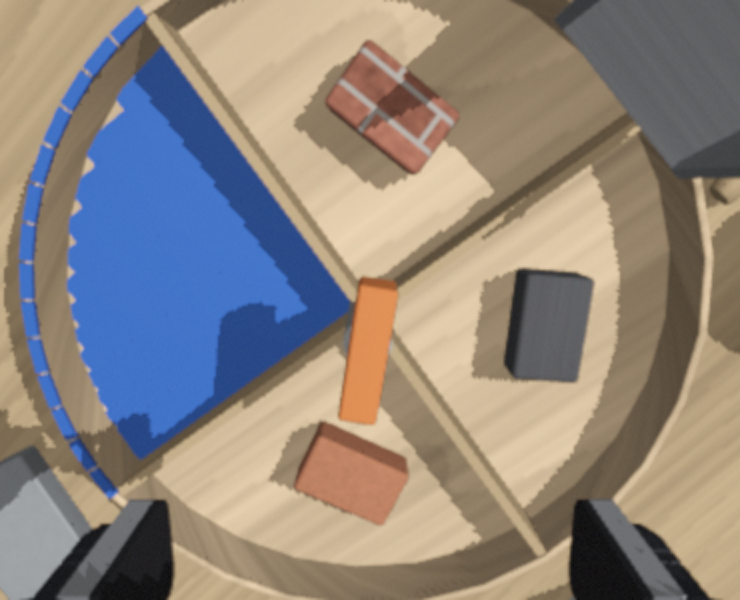

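```bash
python3 - <<'E'
from h import *
c=[0.5355,-0.217]
robot.move_to(c+[0.26],[180,0,126])
robot.line_to(c+[0.182],velocity=0.1,f_stop=15)
print(robot.current_tool_pos(),robot.current_eef_rot(),robot.current_time_s())
fingers.gripper_to(0.0,force=50)
print(robot.current_finger_gap(),robot.current_contact_force(),robot.current_time_s())
y=126
for k in range(1,11):
    robot.move_to(c+[0.182],[180,0,126-12.77*k])
    if k in(1,5,10):print(robot.current_tool_pos().round(4),robot.current_eef_rot().round(1),robot.current_contact_force().round(1),round(robot.current_time_s(),2))
save('sc1',vision.grab_frame('scene'));save('sd1',vision.grab_frame('side'))
E
```

```text
[ 0.53621882 -0.21729331  0.18302267] [1.79933718e+02 1.00714329e-01 1.26000310e+02] 3.7
0.20010965450496215 [-2.05943843  0.32810177  3.57525639] 4.325
[ 0.5355 -0.2173  0.1823] [180.    0.  113.4] [-1.7 -2.6 -0.6] 4.64
[ 0.5373 -0.2174  0.1822] [ 1.798e+02 -1.000e-01  6.240e+01] [6.2 3.  3.7] 5.91
[ 0.5376 -0.2193  0.1826] [179.8  -0.4  -1.7] [12.1 -4.1 -7.1] 7.49
```

```bash
python3 - <<'E'
from h import *
fingers.gripper_to(1.0)
robot.line_to([0.5376,-0.2193,0.28],velocity=0.2)
robot.move_to([0.537,-0.15,0.38],[180,0,0])
E=wristE(); np.save('E2.npy',E)
save('w2',vision.grab_frame('wrist'));print(robot.current_time_s(),robot.current_tool_pos())
E
```

```text
9.5083 [ 0.53617993 -0.15022573  0.37783094]
```

View pics/w2.png

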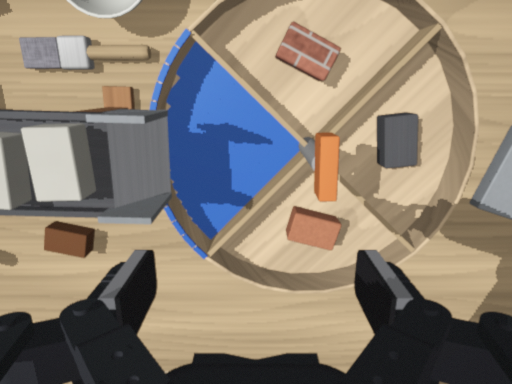

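```bash
python3 - <<'E'
from h import *
E=np.load('E2.npy')
a=lambda u,v,z:at_z('wrist',u,v,z,E)[:2]
c=np.array([.5365,-.2175])
az=lambda d:round(np.degrees(np.arctan2(d[1],d[0])),2)
A=a(192,33,.095);B=a(412,243,.095);C=a(207,252,.095);D=a(437,30,.095)
print('div',A,B,az(A-B),C,D,az(C-D))
T=a(327,133,.191);U=a(327,200,.191);print('handle',(T+U)/2,az(T-U),np.linalg.norm(T-U))
print('cheek',a(168,112,.219),a(150,215,.219))
for z,(p,q) in {.207:((2,113),(0,216)),.195:((0,121),(0,206))}.items(): print(z,a(*p,z),a(*q,z))
im=cv2.imread('pics/w2.png');cv2.imwrite('pics/w2c.png',cv2.resize(im[20:270,0:250],None,fx=2.4,fy=2.4,interpolation=cv2.INTER_CUBIC))
E
```

```text
div [ 0.66873914 -0.07917664] [ 0.41424779 -0.35646588] 47.45 [ 0.40112655 -0.0846502 ] [ 0.67173735 -0.34959886] 135.61
handle [ 0.53852275 -0.21696116] 3.5 0.06491367506058028
cheek [ 0.59160907 -0.07745302] [ 0.50125321 -0.05449601]
0.207 [0.5900709  0.06804251] [0.49566515 0.09043349]
0.195 [0.58223734 0.08013347] [0.50137929 0.09783857]
```

View pics/w2c.png

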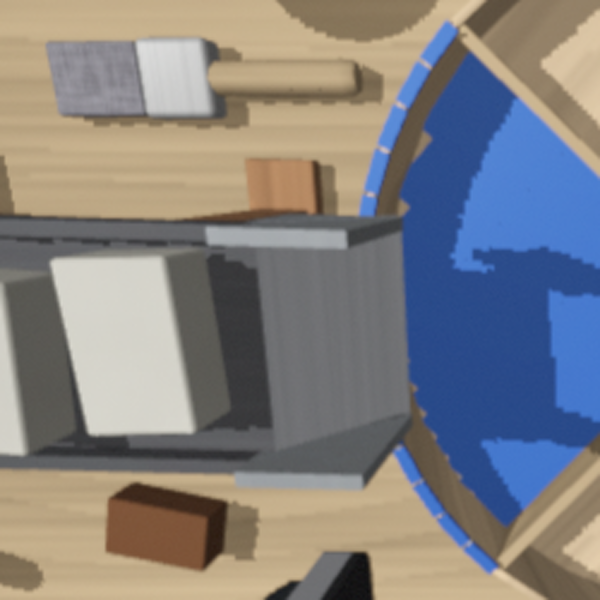

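```bash
python3 - <<'E'
from h import *
fingers.gripper_to(0.3)
robot.move_to([0.545,0.16,0.38],[180,0,90])
E=wristE(); np.save('E3.npy',E)
save('w3',vision.grab_frame('wrist'));print(robot.current_time_s(),robot.current_tool_pos(),robot.current_finger_gap())
E
```

```text
11.3417 [0.54563914 0.15766627 0.38008737] 0.3006551303631811
```

View pics/w3.png

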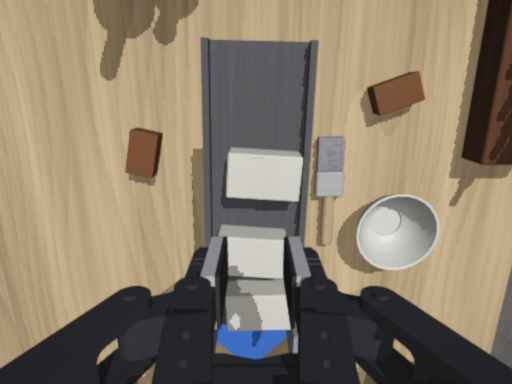

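```bash
python3 - <<'E'
from h import *
E=np.load('E3.npy')
a=lambda u,v,z:at_z('wrist',u,v,z,E)[:2].round(4)
print('outer corners',a(205,40,.207),a(314,42,.207))
print('mid kerb outer edges',a(207,210,.207),a(307,210,.207))
print('rear top', [a(*p,.225) for p in [(229,157),(301,158),(299,198),(228,196)]],'back bottom',a(231,149,.225))
im=cv2.imread('pics/w3.png');cv2.imwrite('pics/w3c.png',cv2.resize(im[20:340,170:340],None,fx=1.85*1,fy=1.85,interpolation=cv2.INTER_CUBIC))
im=cv2.imread('pics/w3.png');cv2.imwrite('pics/w3d.png',cv2.resize(im[135:340,190:330],None,fx=2.9,fy=2.9,interpolation=cv2.INTER_CUBIC))
E
```

```text
outer corners [0.5053 0.2698] [0.5938 0.2679]
mid kerb outer edges [0.5001 0.1233] [0.5938 0.1228]
rear top [array([0.5235, 0.177 ]), array([0.584 , 0.1758]), array([0.5835, 0.1405]), array([0.5217, 0.1427])] back bottom [0.5254 0.1838]
```

View pics/w3d.png

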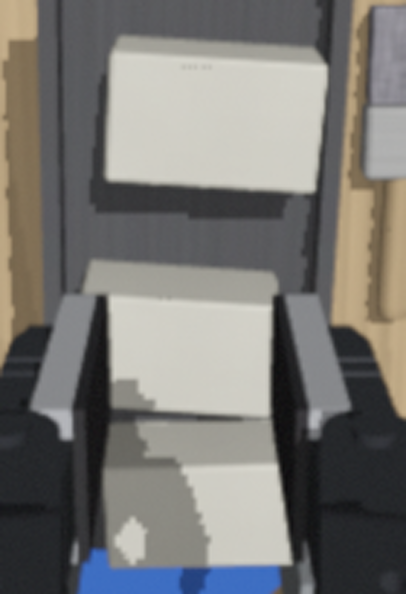

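```bash
cat >> h.py <<'E'
O=[180,0,88.8]
mx=lambda y:0.5438+0.0195*(y+0.012)
E
python3 - <<'E'
from h import *
robot.move_to([mx(.225),.225,.27],O)
print(robot.line_to([mx(.225),.225,.219],velocity=.08,f_stop=8),robot.current_tool_pos(),robot.current_contact_force())
save('sd2',vision.grab_frame('side'))
print(robot.line_to([mx(.14),.14,.219],velocity=.05,f_stop=15),robot.current_tool_pos(),robot.current_contact_force(),robot.current_time_s())
save('sd3',vision.grab_frame('side'));save('sc3',vision.grab_frame('scene'));save('w4',vision.grab_frame('wrist'))
a=cv2.imread('pics/sd2.png')[130:300,150:320];b=cv2.imread('pics/sd3.png')[130:300,150:320]
c=cv2.imread('pics/sc3.png')[130:300,200:370]
cv2.imwrite('pics/m3.png',cv2.resize(np.hstack([b,c]),None,fx=2.3,fy=2.3,interpolation=cv2.INTER_CUBIC))
E
```

```text
False [0.54886814 0.22502753 0.2196389 ] [-0.15570511 -0.31990931  0.02430204]
False [0.54675988 0.14019647 0.21901438] [-0.71317642  2.06647873 -0.7473048 ] 14.6
```

View pics/m3.png

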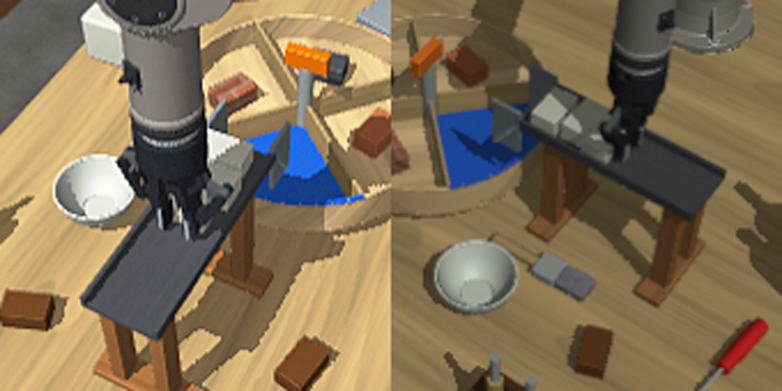

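View pics/w4.png

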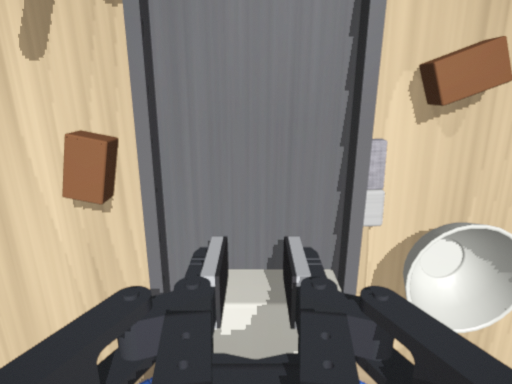

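```bash
python3 - <<'E'
from h import *
E=wristE();print(proj('wrist',[.547,.129,.225],E),proj('wrist',[.547,.129,.195],E),proj('wrist',[.547,.14,.202],E))
print(robot.line_to([mx(.105),.105,.219],velocity=.04,f_stop=15),robot.current_tool_pos(),robot.current_contact_force(),robot.current_time_s())
save('sd5',vision.grab_frame('side'));save('sc5',vision.grab_frame('scene'));save('w5',vision.grab_frame('wrist'))
b=cv2.imread('pics/sd5.png')[130:300,150:320]
c=cv2.imread('pics/sc5.png')[130:300,200:370]
cv2.imwrite('pics/m5.png',cv2.resize(np.hstack([b,c]),None,fx=2.3,fy=2.3,interpolation=cv2.INTER_CUBIC))
E
```

```text
[257.04653203 305.23858106] [256.68211322 268.26021733] [256.27358397 254.83622762]
False [0.54607463 0.1039704  0.21897242] [ 1.06540154 -0.00180934 -0.26737459] 15.775
```

View pics/m5.png

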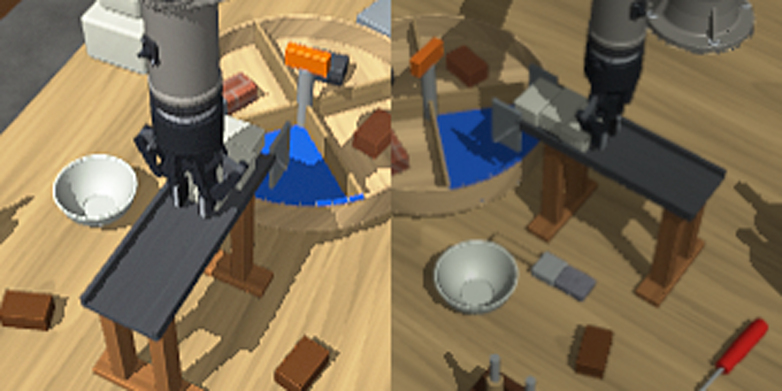

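View pics/w5.png

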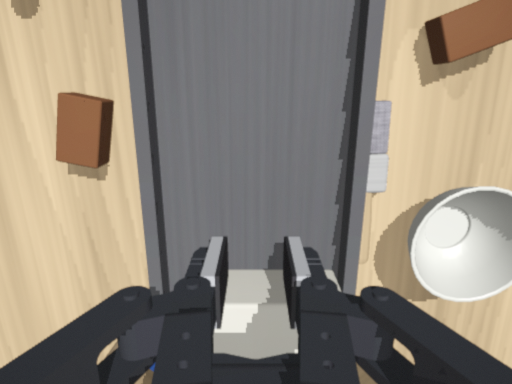

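```bash
python3 - <<'E'
from h import *
print(robot.line_to([mx(.075),.075,.219],velocity=.04,f_stop=15),robot.current_tool_pos(),robot.current_contact_force(),robot.current_time_s())
robot.pause(.3)
save('sd6',vision.grab_frame('side'));save('sc6',vision.grab_frame('scene'));save('w6',vision.grab_frame('wrist'))
b=cv2.imread('pics/sd6.png')[130:300,180:350]
c=cv2.imread('pics/sc6.png')[130:300,200:370]
cv2.imwrite('pics/m6.png',cv2.resize(np.hstack([b,c]),None,fx=2.3,fy=2.3,interpolation=cv2.INTER_CUBIC))
E
```

```text
False [0.54557979 0.07416674 0.21907501] [ 0.366754   -0.31942744 -0.1448588 ] 16.825
```

View pics/m6.png

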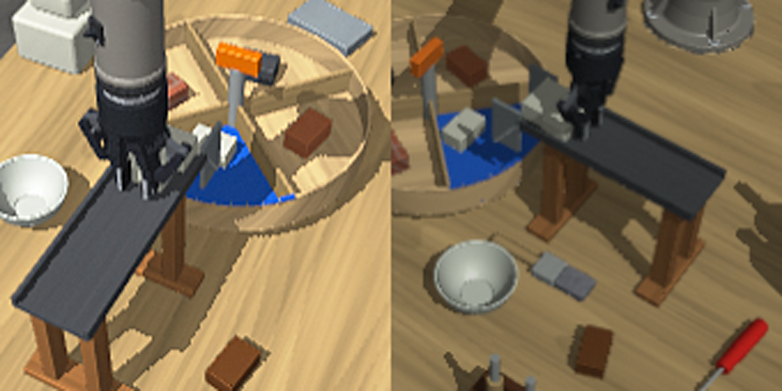

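```bash
python3 - <<'E'
from h import *
print(robot.line_to([mx(.037),.037,.219],velocity=.04,f_stop=15),robot.current_tool_pos(),robot.current_contact_force(),robot.current_time_s())
robot.pause(.3)
save('sd7',vision.grab_frame('side'));save('sc7',vision.grab_frame('scene'))
b=cv2.imread('pics/sd7.png')[130:300,180:350]
c=cv2.imread('pics/sc7.png')[130:300,200:370]
cv2.imwrite('pics/m7.png',cv2.resize(np.hstack([b,c]),None,fx=2.3,fy=2.3,interpolation=cv2.INTER_CUBIC))
E
```

```text
False [0.54477064 0.03688714 0.21900191] [-0.06972202 -0.27021924 -0.16425636] 18.375
```

View pics/m7.png

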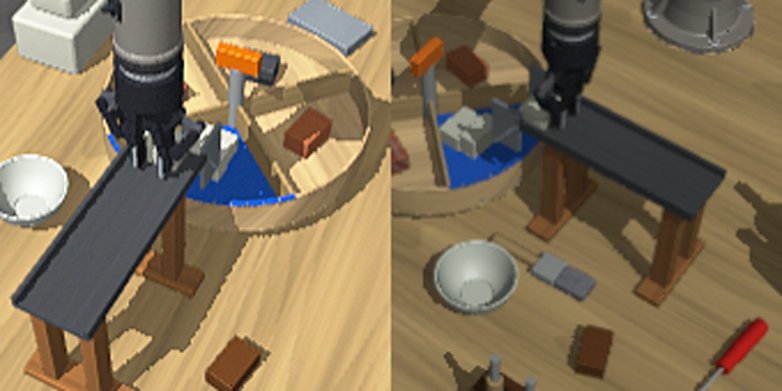

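```bash
python3 - <<'E'
from h import *
print(robot.line_to([mx(.004),.004,.219],velocity=.04,f_stop=15),robot.current_tool_pos(),robot.current_contact_force(),robot.current_time_s())
robot.pause(.3)
save('sd8',vision.grab_frame('side'));save('sc8',vision.grab_frame('scene'));save('w8',vision.grab_frame('wrist'))
b=cv2.imread('pics/sd8.png')[130:300,180:350]
c=cv2.imread('pics/sc8.png')[130:300,200:370]
cv2.imwrite('pics/m8.png',cv2.resize(np.hstack([b,c]),None,fx=2.3,fy=2.3,interpolation=cv2.INTER_CUBIC))
E
```

```text
False [0.5440306  0.00411593 0.21883488] [0.33648381 0.48972605 0.441553  ] 19.75
```

View pics/m8.png

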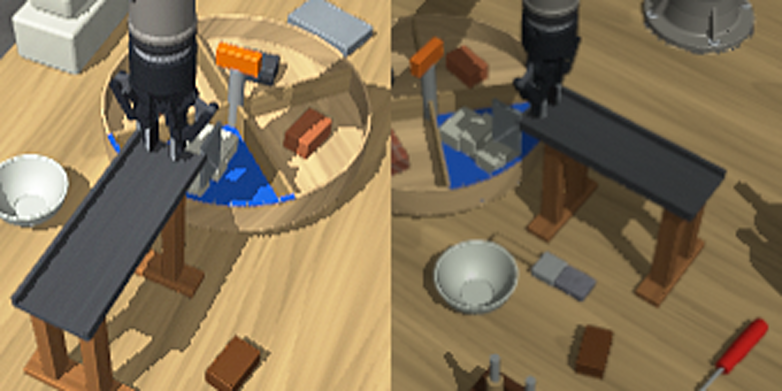

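```bash
python3 - <<'E'
from h import *
robot.line_to([mx(.004),.02,.30],velocity=.15)
robot.move_to([0.537,-0.15,0.38],[180,0,0])
E=wristE(); np.save('E9.npy',E)
save('w9',vision.grab_frame('wrist'));save('sc9',vision.grab_frame('scene'));print(robot.current_time_s(),robot.current_contact_force())
c=cv2.imread('pics/sc9.png')[130:240,160:300]; w=cv2.imread('pics/w9.png')[20:270,130:340]
cv2.imwrite('pics/c9.png',cv2.resize(c,None,fx=5,fy=5,interpolation=cv2.INTER_CUBIC))
a=lambda u,v,z:at_z('wrist',u,v,z,E)[:2]
cv2.imwrite('pics/w9c.png',cv2.resize(w,None,fx=2.4,fy=2.4,interpolation=cv2.INTER_CUBIC))
E
```

```text
22.075 [ 0.05456171  0.11198609 -0.42318242]
```

View pics/c9.png

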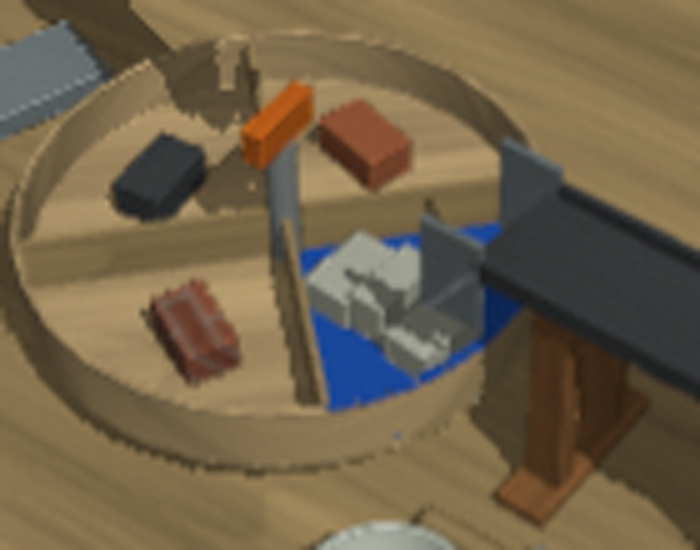

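View pics/w9c.png

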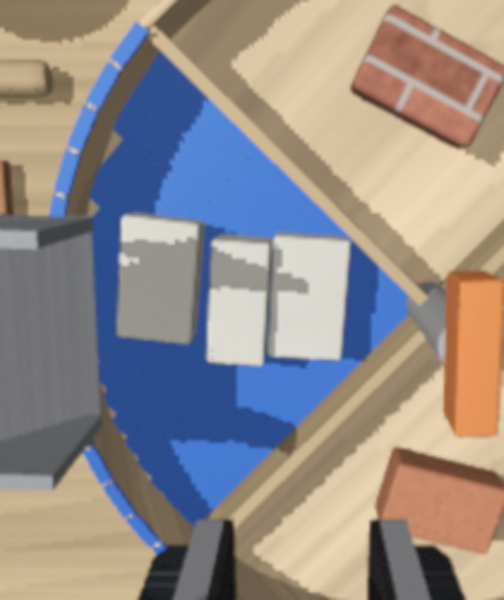

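```bash
python3 - <<'E'
from h import *
E=np.load('E9.npy')
for u,v in [(130+160/2.4,20+278/2.4),(130+238/2.4,20+302/2.4),(130+310/2.4,20+297/2.4)]:
    q=at_z('wrist',u,v,.077,E)[:2]-[.5365,-.2175]; print(np.linalg.norm(q).round(3),np.degrees(np.arctan2(q[1],q[0])).round(1))
workorder.close_job()
E
```

```text
0.144 83.3
0.102 87.6
0.065 83.8
the job is handed in; nothing more can be done
```

I turned the carousel by its handle until the blue compartment sat under the chute. I then pushed the row along the deck, pressing only on the rear blank with two fingertips, until all three blanks had dropped. The job was handed in at about 22 s of the 58 s allowed, with the gripper raised clear.

**Blanks:** the last wrist picture shows all three side by side on the blue floor. They measure about 65, 102 and 144 mm from the axis, at azimuths of 83–88°. By my measurement the compartment spans about 47–136°, so all three lie well inside it.

**Compartment position:** my two measurements of its middle line disagreed slightly. The dividers gave 91.5° and the handle bar 93.5°, against about 88.5° for the chute. That puts it about 6–11 mm off the drop point, inside the 30 mm limit, so I did not correct it. The last pictures show no visible turn since then; I did not re-measure it.

**Forces and bystanders:** pushing forces stayed around 2 N. I did not measure the bystanders again. Those in view in the last pictures looked unmoved.

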